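# Load the feed tray with the button row reversed

## Task

The panel cover is fitted face down, so the row of four push-button heads must be mirrored: move them from the coloured cups on the storage rail into the four compartments of the feed tray, one upright in each, in the reverse of the order in which they stand now. Seen from the robot, the head now at the left end goes to the right end of the tray, the second from the left becomes the second from the right, and so on; do not disturb the contactor standing behind.

Things in the scene. Friction and masses are not known exactly. Their poses are not given: they have to be found in the camera images.
- button_red_c (a point): Push-button head with a red cap, loose, standing upright on end: a round body 48 mm high (black, 30 mm across up to 28 mm; white collar, 29 mm across up to 40 mm; red cap, 22 mm across on top). About 60 g. The point is its centre, 24 mm above its foot, on its axis; z points up out of the cap. It starts in the cup of its own colour.
- button_green_c (a point): Push-button head with a green cap, loose, standing upright on end: a round body 48 mm high (black, 30 mm across up to 28 mm; white collar, 29 mm across up to 40 mm; green cap, 22 mm across on top). About 60 g. The point is its centre, 24 mm above its foot, on its axis; z points up out of the cap. It starts in the cup of its own colour.
- button_blue_c (a point): Push-button head with a blue cap, loose, standing upright on end: a round body 48 mm high (black, 30 mm across up to 28 mm; white collar, 29 mm across up to 40 mm; blue cap, 22 mm across on top). About 60 g. The point is its centre, 24 mm above its foot, on its axis; z points up out of the cap. It starts in the cup of its own colour.
- button_yellow_c (a point): Push-button head with a yellow cap, loose, standing upright on end: a round body 48 mm high (black, 30 mm across up to 28 mm; white collar, 29 mm across up to 40 mm; yellow cap, 22 mm across on top). About 60 g. The point is its centre, 24 mm above its foot, on its axis; z points up out of the cap. It starts in the cup of its own colour.
- cup_red: Fixed round red cup on the aluminium storage rail, 48 mm outside, 40 mm inside, 10 mm high, floor 4 mm thick; the red-capped button head stands in it at the start. The four cups form a straight row, 56 mm apart, in shuffled order. Origin at the centre of its underside, 6 mm above the worktop; x points away from the robot across the row, y along the row to the left, z up.
- cup_green: Fixed round green cup on the aluminium storage rail, 48 mm outside, 40 mm inside, 10 mm high, floor 4 mm thick; the green-capped button head stands in it at the start. The four cups form a straight row, 56 mm apart, in shuffled order. Origin at the centre of its underside, 6 mm above the worktop; x points away from the robot across the row, y along the row to the left, z up.
- cup_blue: Fixed round blue cup on the aluminium storage rail, 48 mm outside, 40 mm inside, 10 mm high, floor 4 mm thick; the blue-capped button head stands in it at the start. The four cups form a straight row, 56 mm apart, in shuffled order. Origin at the centre of its underside, 6 mm above the worktop; x points away from the robot across the row, y along the row to the left, z up.
- cup_yellow: Fixed round yellow cup on the aluminium storage rail, 48 mm outside, 40 mm inside, 10 mm high, floor 4 mm thick; the yellow-capped button head stands in it at the start. The four cups form a straight row, 56 mm apart, in shuffled order. Origin at the centre of its underside, 6 mm above the worktop; x points away from the robot across the row, y along the row to the left, z up.
- tray: Fixed empty feed tray beside the rail (either may be left), 60 x 228 mm, grey with black rims: four compartments in a row along its y at y = +84, +28, -28, -84 mm (left to right), x = 0, each with a white disc; 52 x 52 mm inside, floor 4 mm above the worktop, rims 4 mm thick, 11 mm high. Origin at the centre of the underside, on the worktop; x away from the robot, y left, z up.
- contactor_c (a point): Bystander: a loose contactor, black and white block 82 x 45 x 88 mm, standing on the worktop behind the rail and tray. The point is its centre, 43 mm above its foot; z up.
- rail: Fixed flat aluminium storage rail, 66 x 236 x 6 mm, that carries the four cups at y = +84, +28, -28, -84 mm (left to right), x = 0. Origin at the centre of its underside, on the worktop; x away from the robot, y left, z up.
Things that resemble listed ones, but are neither listed nor needed, are in the scene too. What is shaped like the part that bears button_yellow_c but orange or purple is not meant.

How it is judged:
At the end, for the whole second after the job is handed in: All four button heads stand upright (within about 7 degrees), released and at rest on the floors of the tray's compartments, one in each, within 15 mm of the compartment's centre each way; counted from the left, their order in the tray is the reverse of the order of their cups on the rail (z of button_red_c in the frame of tray between 0.024 and 0.032 m and x of button_red_c in the frame of tray between -0.015 and 0.015 m and angle between each of button_red_c, button_green_c, button_blue_c, button_yellow_c's own z axis and vertical below 0.12 rad and linear speed of each of button_red, button_green, button_blue, button_yellow below 0.02 m/s and ((y of cup_red in the frame of rail between 0.069 and 0.099 m and y of button_red_c in the frame of tray between -0.099 and -0.069 m) or (y of cup_red in the frame of rail between 0.013 and 0.043 m and y of button_red_c in the frame of tray between -0.043 and -0.013 m) or (y of cup_red in the frame of rail between -0.043 and -0.013 m and y of button_red_c in the frame of tray between 0.013 and 0.043 m) or (y of cup_red in the frame of rail between -0.099 and -0.069 m and y of button_red_c in the frame of tray between 0.069 and 0.099 m)) and z of button_green_c in the frame of tray between 0.024 and 0.032 m and x of button_green_c in the frame of tray between -0.015 and 0.015 m and ((y of cup_green in the frame of rail between 0.069 and 0.099 m and y of button_green_c in the frame of tray between -0.099 and -0.069 m) or (y of cup_green in the frame of rail between 0.013 and 0.043 m and y of button_green_c in the frame of tray between -0.043 and -0.013 m) or (y of cup_green in the frame of rail between -0.043 and -0.013 m and y of button_green_c in the frame of tray between 0.013 and 0.043 m) or (y of cup_green in the frame of rail between -0.099 and -0.069 m and y of button_green_c in the frame of tray between 0.069 and 0.099 m)) and z of button_blue_c in the frame of tray between 0.024 and 0.032 m and x of button_blue_c in the frame of tray between -0.015 and 0.015 m and ((y of cup_blue in the frame of rail between 0.069 and 0.099 m and y of button_blue_c in the frame of tray between -0.099 and -0.069 m) or (y of cup_blue in the frame of rail between 0.013 and 0.043 m and y of button_blue_c in the frame of tray between -0.043 and -0.013 m) or (y of cup_blue in the frame of rail between -0.043 and -0.013 m and y of button_blue_c in the frame of tray between 0.013 and 0.043 m) or (y of cup_blue in the frame of rail between -0.099 and -0.069 m and y of button_blue_c in the frame of tray between 0.069 and 0.099 m)) and z of button_yellow_c in the frame of tray between 0.024 and 0.032 m and x of button_yellow_c in the frame of tray between -0.015 and 0.015 m and ((y of cup_yellow in the frame of rail between 0.069 and 0.099 m and y of button_yellow_c in the frame of tray between -0.099 and -0.069 m) or (y of cup_yellow in the frame of rail between 0.013 and 0.043 m and y of button_yellow_c in the frame of tray between -0.043 and -0.013 m) or (y of cup_yellow in the frame of rail between -0.043 and -0.013 m and y of button_yellow_c in the frame of tray between 0.013 and 0.043 m) or (y of cup_yellow in the frame of rail between -0.099 and -0.069 m and y of button_yellow_c in the frame of tray between 0.069 and 0.099 m))); the robot touches nothing.
It fails at once if the contactor is shifted by more than 20 mm or tipped over (distance of contactor_c from where it was at the start of the episode above 0.02 m or angle between contactor_c's own z axis and vertical above 0.3 rad).
It also fails if it takes over 96 s, if anything falls off the work surface, if the arm or the gripper's body presses on something with over 40 N, if the wrist force passes 120 N, or if a joint passes its speed limit or range.

## Robot

A 7-joint arm with a two-finger parallel gripper is mounted at the origin on a cart in front of the work surface, level with it; the furniture and walls round the work are solid. World frame = base frame: x ahead of the robot, y to its left, z up, the work surface at z = 0. Lengths are in m, angles in rad, forces in N, time in s.
With the tool pointing down it reaches from about 0.4 to 0.875 m from the base axis. Payload 19.3 kg.
Tool frame: the origin (TCP) lies midway between the tips of the shut fingers; the grasp point (between the pads) lies 19 mm behind it (tcp_to_grasp is the z of the grasp point in the tool frame, in m); z points along the fingers, y is the line along which they close (so a half turn about z gives the same grasp; the last joint's range is limited). The gripper opens to 85 mm and grips with 20 to 120 N. Pads are 22 mm wide; open, the fingers measure 114 mm over their backs; the gripper's body (76 mm by 85 mm) begins 54 mm behind the grasp point. The pads swing forward as they close: fully open they stand 13 mm farther back than shut.
Start: joints at [1.209, 0.521, -0.036, 1.599, 0.021, 1.021, -0.113], TCP at [0.18, -0.599, 0.231] pointing down, gripper open.
Joint ranges: [-2.91, 2.91], [-0.3, 2.13], [-1.5, 1.42], [0.17, 2.43], [-1.26, 4.41], [0.16, 1.93], [-2.52, 2.52]. Speed limits (rad/s): [1.89, 1.89, 2.39, 2.39, 3.01, 3.01, 3.01].

## Interface

Orientations are given as [roll, pitch, yaw] about the fixed x, y, z axes, in that order (R = Rz(yaw) Ry(pitch) Rx(roll)).
In Python, from workcell import * gives the robot as it stands.
- The arm moves only by the tool send_rows, never from a script. Its argument "increments" is a list of rows, each a list of 3 entries, a list of its own where there are three numbers: the shift along the tool's x, y, z in mm, then the turn, a rotation vector about the tool's x, y, z in degrees, then the gripper's target within -1 to 1 (fully open at 1, half-way at 0, shut at -1). In form: [[[x, y, z], [wx, wy, wz], grip], ...]. A call has 1 to 10 rows; each row is the pose to reach, as a shift and turn from the pose commanded when the call began, along the tool's axes at that moment; what a row does not reach only later rows make up. A row lasts 1/10 s, in which the tool goes at most 50 mm and 8.59 degrees, less where a joint would pass 70% of its speed; a pose out of reach is approached as far as the arm can. A call with a gripper value outside its range is refused whole. The fingers move at their own pace and stop on an object; "newtons" is the grip in N (left out, the last holds). Time passes only in rows, so rows that repeat a pose let the fingers close. It gives the time, the measured TCP pose, the force, the opening and the grip force at its end, in the units of the state.
- observe(): the state, without advancing time (a new reading comes with each control period).
- grab_frame(name): name is "scene" or "side" or "wrist"; returns the picture (420x560x3 uint8, blue, green, red); there is no depth.
- camera_params(name): a dict with "fovy" (degrees; the focal length in pixels is half the picture's height over the tangent of half this angle, whatever the lens; pixels are square), "cx", "cy" (the principal point, pixels), "extrinsics" (4x4, takes a point from world to camera coordinates). Camera axes: x right, y down, z forward; pixel columns grow to the right and rows downward; lengths in m; the calibration is good to about 2 mm. A picture is of the moment at which its call begins: read the wrist's pose just before it. camera_params takes no time and is no camera call; for the wrist camera it gives the pose at the moment of the call.
- job_done(): hands the job in; it is judged then, once.
The state is a dict: "clock": time; "qpos": joint angles; "qd": joint speeds; "joint_efforts": joint torques, N m; "position": TCP position; "tool_rot": TCP orientation; "force": force on the tool from outside, world axes, zero at the start; "moment": the same for the moment, N m; "grip_width": finger opening in m; "finger_force": force on a finger pad.
Only numpy, scipy, OpenCV 4.12 (cv2) and the standard library are available. Lean on these libraries where they do the work, as an engineer would, in place of code of your own. Each camera call takes 0.05 s, during which the arm holds its last target. There are 200 camera calls.

## Working session

There is one attempt and no reset: what is moved stays moved. The work goes in short steps, Python scripts to look and compute and a tool call to move; the robot and the scene stay as the last step left them, time stands still between calls to the robot, and variables do not carry over. Pictures are saved under pics/ and viewed, at most 14 in all, crops included, and the job is handed in when it is done.

Besides the shell and the picture viewer there is one more tool, called after "Emit:" as name(argument=value, ...), one argument or row to a line, values as JSON. send_rows: Moves the arm, as the interface text tells. Its arguments: {"type":"object","properties":{"increments":{"type":"array"},"newtons":{"type":"number"}},"required":["increments"]}

```bash
mkdir -p pics; python3 - <<'E'
from workcell import *
import cv2
s=observe();print({k:s[k] for k in('clock','position','tool_rot','grip_width','force')})
for n in('scene','side'):
    cv2.imwrite(f'pics/{n}0.png',grab_frame(n));p=camera_params(n);print(n,p)
E
```

```text
{'clock': 0.0, 'position': array([ 0.17966034, -0.59828386,  0.23074419]), 'tool_rot': array([-3.14049885e+00,  9.77325044e-05,  2.91795710e-01]), 'grip_width': 0.08508300404137463, 'force': array([-0.31826437, -0.85640945,  0.48597635])}
scene {'fovy': 49.677212878697205, 'cx': 279.53424521024164, 'cy': 216.32334456267603, 'extrinsics': array([[-0.86788279, -0.49659146,  0.01328117,  0.56878716],
       [-0.32152361,  0.54113859, -0.77704028,  0.183631  ],
       [ 0.37868462, -0.6786501 , -0.62931074,  0.8253176 ],
       [ 0.        ,  0.        ,  0.        ,  1.        ]])}
side {'fovy': 44.476210065170974, 'cx': 277.18718875965425, 'cy': 200.0925925149304, 'extrinsics': array([[-0.99809318, -0.06135442,  0.00675577,  0.60662707],
       [-0.02758192,  0.34540451, -0.93804849,  0.04475292],
       [ 0.05521994, -0.93644613, -0.34643816,  1.23175074],
       [ 0.        ,  0.        ,  0.        ,  1.        ]])}
```

View pics/scene0.png

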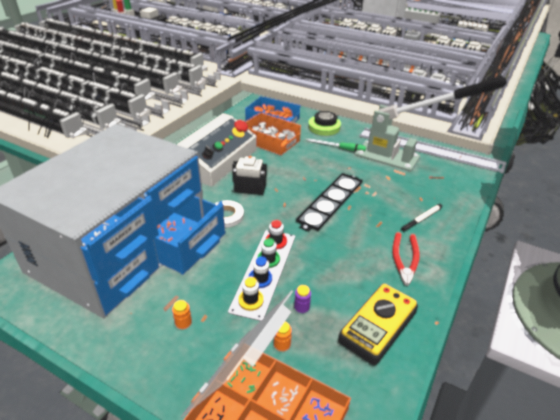

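View pics/side0.png

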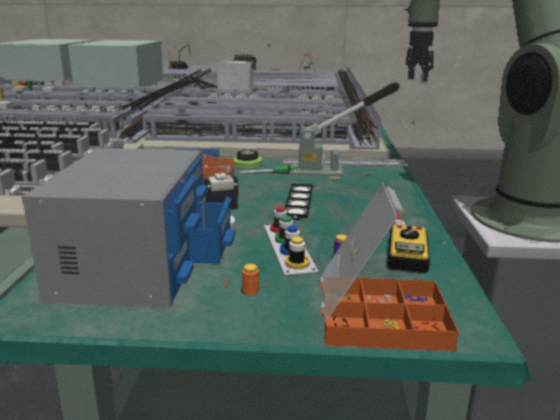

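The scene view (camera on the robot's left, robot at image right) shows the rail row from bottom (robot's left) to top: yellow ~(251,290), blue ~(261,268), green ~(268,250), red ~(276,232). The tray has white discs at ~(314,218), (323,207), (333,195), (347,184), and the contactor is at (250,175).

Candidates with yellow caps are (251,290), with a black body in the yellow cup on the rail; orange at (181,313) and (283,335); and purple at (302,297). Only the first fits, because it has a black body with a white collar and stands in the rail cup. Next I'll measure and make one crop.

```bash
cat > h.py <<'E'
import numpy as np, cv2
from workcell import *
def ray(n,uv,z,p=None):
    p=p or camera_params(n); f=210/np.tan(np.radians(p['fovy'])/2); E=np.array(p['extrinsics'])
    d=E[:3,:3].T@np.array([(uv[0]-p['cx'])/f,(uv[1]-p['cy'])/f,1]); c=-E[:3,:3].T@E[:3,3]
    return c+d*(z-c[2])/d[2]
def blobs(m,lo,hi):
    k,_,st,ce=cv2.connectedComponentsWithStats(m.astype(np.uint8))
    return [(ce[i],st[i]) for i in range(1,k) if lo<=st[i][4]<=hi]
E
python3 - <<'E'
from h import *
im=cv2.imread('pics/scene0.png'); x0,y0,x1,y1=210,165,380,320
hsv=cv2.cvtColor(im,cv2.COLOR_BGR2HSV)
roi=np.zeros(im.shape[:2],bool);roi[y0:y1,x0:x1]=1
H,S,V=[hsv[...,i] for i in range(3)]
for n,m in dict(red=((H<8)|(H>172))&(S>120)&(V>90),green=(H>45)&(H<80)&(S>100)&(V>80),blue=(H>105)&(H<130)&(S>120)&(V>80),yellow=(H>22)&(H<34)&(S>130)&(V>120)).items():
    for c,s in blobs(m&roi,12,900): print(n,c.round(1),s,'cap z.055:',ray('scene',c,.055).round(3))
for c,s in blobs((S<60)&(V>150)&roi,60,2000): print('white',c.round(1),s,ray('scene',c,.004).round(4))
cv2.imwrite('pics/crop.png',cv2.resize(im[y0:y1,x0:x1],None,fx=3.8,fy=3.8,interpolation=cv2.INTER_CUBIC))
E
```

```text
red [275.9 223.6] [272 220   9   8  55] cap z.055: [0.595 0.121 0.055]
red [281.9 242. ] [277 234  10  15  74] cap z.055: [0.557 0.164 0.055]
green [268.9 241.7] [264 238  10   8  59] cap z.055: [0.58  0.176 0.055]
green [274.8 260.1] [270 253  10  14  66] cap z.055: [0.544 0.214 0.055]
blue [261.1 260.5] [256 256  11  10  81] cap z.055: [0.565 0.228 0.055]
blue [251.7 273.3] [250 271   4   5  17] cap z.055: [0.563 0.265 0.055]
blue [265.9 280.8] [259 272  13  15  82] cap z.055: [0.531 0.268 0.055]
yellow [250.3 281.7] [245 277  12  10  81] cap z.055: [0.554 0.284 0.055]
yellow [302.9 289.9] [298 285  11  10  87] cap z.055: [0.464 0.253 0.055]
yellow [369.2 307.9] [351 288  29  32 369] cap z.055: [0.349 0.232 0.055]
yellow [250.9 302.1] [239 292  24  18 201] cap z.055: [0.528 0.323 0.055]
white [218.  175.1] [210 165  21  28 354] [ 0.8502 -0.0235  0.004 ]
white [248.3 169.5] [234 165  30  11 255] [ 0.7978 -0.085   0.004 ]
white [284.3 172.5] [268 165  38  16 340] [ 0.7104 -0.1211  0.004 ]
white [332.6 168.7] [308 165  47  11 243] [ 0.6104 -0.2018  0.004 ]
white [346.4 182.8] [337 177  20  12 169] [ 0.5534 -0.1607  0.004 ]
white [336.2 193.7] [326 187  22  14 190] [ 0.5564 -0.1049  0.004 ]
white [230.6 222.1] [210 199  38  62 674] [0.7157 0.1154 0.004 ]
white [325.  205.3] [314 198  23  15 211] [ 0.56   -0.0489  0.004 ]
white [313.  217.8] [302 210  23  16 237] [0.5635 0.0073 0.004 ]
white [357.8 230.8] [350 212  16  34 209] [ 0.4585 -0.0024  0.004 ]
white [344.2 273.6] [321 261  54  23 598] [0.4325 0.1324 0.004 ]
```

View pics/crop.png

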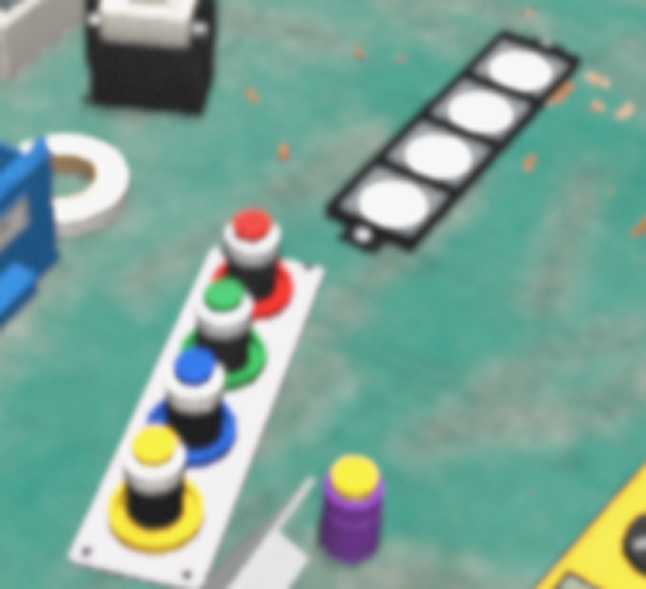

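The crop confirms the target: a black-bodied, white-collared button with a yellow cap in the yellow cup at crop (153,480). The purple decoy is at (353,505). The order from the robot's left is yellow, blue, green, red, so in the tray from the left it must be red, green, blue, yellow. Before moving I'll triangulate the hazards: the lid tip, the lever and the contactor.

```bash
cat >> h.py <<'E'
def tri(a,b,na='scene',nb='side'):
    P=[];
    for n in(na,nb):
        p=camera_params(n);f=210/np.tan(np.radians(p['fovy'])/2)
        P.append(np.array([[f,0,p['cx']],[0,f,p['cy']],[0,0,1]])@np.array(p['extrinsics'])[:3])
    X=cv2.triangulatePoints(P[0],P[1],np.float64(a),np.float64(b)).ravel();X=X[:3]/X[3]
    q=P[0]@np.r_[X,1]; return X.round(3),'err',(q[:2]/q[2]-a).round(1)
E
python3 - <<'E'
from h import *
print('lid',tri((292,292),(383,188)),tri((292,292),(400,210)))
print('lever tip',tri((505,85),(396,87)), 'lever base',tri((390,118),(310,133)))
print('contactor base',ray('scene',(234,188),0).round(3),ray('scene',(265,193),0).round(3),'top',ray('scene',(248,160),.088).round(3))
print('purple',ray('scene',(302,308),0))
im=cv2.imread('pics/side0.png');hsv=cv2.cvtColor(im,cv2.COLOR_BGR2HSV);H,S,V=[hsv[...,i] for i in range(3)]
roi=np.zeros(H.shape,bool);roi[180:275,260:335]=1
for n,m in dict(red=((H<8)|(H>172))&(S>120)&(V>80),green=(H>45)&(H<80)&(S>100)&(V>80),blue=(H>105)&(H<130)&(S>120)&(V>80),yellow=(H>22)&(H<34)&(S>120)&(V>100)).items():
    for c,s in blobs(m&roi,12,900): print(n,c.round(1),s,ray('side',c,.055).round(3))
for c,s in blobs((S<60)&(V>140)&roi,20,2000): print('white',c.round(1),s,ray('side',c,.004).round(4))
E
```

```text
lid (array([0.417, 0.385, 0.2  ]), 'err', array([1.4, 2.3])) (array([0.402, 0.389, 0.179]), 'err', array([ 9.1, 19.3]))
lever tip (array([ 0.284, -0.348,  0.257]), 'err', array([-1.1, -1.8])) lever base (array([ 0.527, -0.348,  0.115]), 'err', array([-1.4, -2.3]))
contactor base [ 0.786 -0.002  0.   ] [ 0.71  -0.023  0.   ] top [ 0.748 -0.012  0.088]
purple [0.46568788 0.24843778 0.        ]
red [280.1 208.2] [276 206   9   5  34] [0.594 0.119 0.055]
red [274.1 228.2] [271 224   8   8  40] [0.6   0.231 0.055]
green [286.6 218. ] [282 216  10   5  41] [0.578 0.175 0.055]
green [278.9 238.2] [276 233   9  10  42] [0.588 0.278 0.055]
blue [292.4 228. ] [288 225  10   7  46] [0.564 0.227 0.055]
blue [283.8 249.2] [281 244   8  10  49] [0.576 0.326 0.055]
yellow [297.  239.4] [292 237  11   7  50] [0.553 0.281 0.055]
yellow [298.2 263.5] [286 257  23  11 109] [0.548 0.381 0.055]
white [301.6 188.4] [295 187  14   4  46] [ 0.5506 -0.1681  0.004 ]
white [299.8 195.3] [293 193  15   5  56] [ 0.5545 -0.1111  0.004 ]
white [297.8 202.6] [290 201  16   5  59] [ 0.5583 -0.0554  0.004 ]
white [295.9 210.9] [288 209  16   5  68] [0.5616 0.0028 0.004 ]
white [282.3 212.5] [278 210   9   5  21] [0.5944 0.0159 0.004 ]
white [286.4 223. ] [280 221  13   6  39] [0.5816 0.081  0.004 ]
white [288.2 256.4] [265 225  53  50 503] [0.5703 0.2522 0.004 ]
white [293.  233.2] [286 230  14   8  50] [0.5643 0.1377 0.004 ]
white [297.6 244.9] [290 241  15   9  65] [0.5529 0.1972 0.004 ]
```

Emit:
send_rows(
  increments=[
    [[0,0,-50],[0,0,0],1],
    [[0,0,-100],[0,0,0],1],
    [[0,0,-150],[0,0,0],1],
    [[0,0,-180],[0,0,0],1],
    [[35,-33,-180],[0,0,-5],1],
    [[70,-66,-180],[0,0,-10],1],
    [[105,-99,-180],[0,0,-15],1],
    [[140,-132,-180],[0,0,-20],1],
    [[175,-165,-180],[0,0,-25],1],
    [[175,-165,-180],[0,0,-25],1],
  ],
  newtons=40,
)

```text
clock: 1.1
position: [0.3031, -0.3854, 0.4118]
tool_rot: [3.141, -0.001, 0.739]
force: [0.2, -1.1, 0.9]
grip_width: 0.0852
finger_force: 0.0
```

```bash
cat >> h.py <<'E'
from scipy.spatial.transform import Rotation as Ro
def plan(x,y,z,yaw):
    s=observe();R=Ro.from_euler('xyz',s['tool_rot']);T=Ro.from_euler('xyz',[np.pi,0,yaw])
    print('t',round(s['clock'],2),'pos',s['position'].round(4),'rpy',s['tool_rot'].round(3),'w',round(s['grip_width'],4),'q',s['qpos'].round(2))
    print('shift',(R.inv().apply(np.array([x,y,z])-s['position'])*1000).round(1),'turn',np.degrees((R.inv()*T).as_rotvec()).round(1))
E
python3 -c "
from h import *
plan(.575,.15,.30,1.816)"
```

```text
t 1.1 pos [ 0.3031 -0.3854  0.4118] rpy [ 3.141e+00 -1.000e-03  7.390e-01] w 0.0852 q [ 0.97  0.16 -0.22  1.66  0.03  1.32 -0.08]
shift [ 561.4 -212.9  112.5] turn [  0.1  -0.1 -61.7]
```

Emit:
send_rows(
  increments=[
    [[46,-18,0],[0,0,-6],1],
    [[92,-36,0],[0,0,-12],1],
    [[138,-53,0],[0,0,-18],1],
    [[184,-70,0],[0,0,-24],1],
    [[230,-88,0],[0,0,-30],1],
    [[276,-106,0],[0,0,-36],1],
    [[322,-122,0],[0,0,-42],1],
    [[368,-140,20],[0,0,-48],1],
    [[414,-157,50],[0,0,-54],1],
    [[460,-175,80],[0,0,-61.7],1],
  ],
)

```text
clock: 2.1
position: [0.5203, 0.0338, 0.3401]
tool_rot: [3.141, 0.0, 1.809]
force: [1.0, -1.5, -0.4]
grip_width: 0.0854
finger_force: 0.0
```

```bash
python3 -c "
from h import *
plan(.575,.20,.26,1.816)
p=camera_params('wrist');cv2.imwrite('pics/w1.png',grab_frame('wrist'));print(p)"
```

```text
t 2.1 pos [0.5203 0.0338 0.3401] rpy [3.141 0.    1.809] w 0.0854 q [ 0.36  0.31 -0.69  1.7   0.21  1.21 -0.14]
shift [148.6  92.3  80.1] turn [ 0.   0.  -0.4]
{'fovy': 65.32041231580118, 'cx': 285.7281772301723, 'cy': 207.09675079902277, 'extrinsics': array([[ 9.71987196e-01,  2.35033793e-01, -8.11812662e-05,
        -5.13936973e-01],
       [ 2.26383900e-01, -9.36122424e-01,  2.69119186e-01,
        -1.49549656e-01],
       [ 6.31761076e-02, -2.61598782e-01, -9.63106877e-01,
         4.59129749e-01],
       [ 0.00000000e+00,  0.00000000e+00,  0.00000000e+00,
         1.00000000e+00]])}
```

View pics/w1.png

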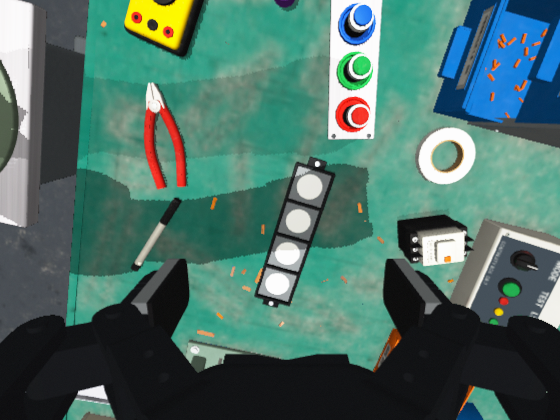

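The wrist view shows blue at (356,22), green at (355,70) and red at (353,115). The tray discs are at (310,186), (298,221), (287,254) and (277,284), and the contactor at (433,240) is clear. Now I'll measure these.

```bash
python3 - <<'E'
from h import *
im=cv2.imread('pics/w1.png');hsv=cv2.cvtColor(im,cv2.COLOR_BGR2HSV);H,S,V=[hsv[...,i] for i in range(3)]
p=camera_params('wrist')
roi=np.zeros(H.shape,bool);roi[160:310,250:340]=1
D=[]
for c,s in blobs((S<50)&(V>170)&roi,150,2000):
    w=ray('wrist',c,.004,p)[:2];D.append(w);print('disc',c.round(1),s,w.round(4))
D=np.array(D);print('mean',D.mean(0).round(4),'yaw',np.polyfit(D[:,1],D[:,0],1))
roi=np.zeros(H.shape,bool);roi[0:140,325:382]=1
B=cv2.medianBlur(im,3)
for n,m in dict(red=((H<8)|(H>172))&(S>120)&(V>80),green=(H>45)&(H<80)&(S>130)&(V>60),blue=(H>100)&(H<130)&(S>120)&(V>60)).items():
    for c,s in blobs(m&roi,30,3000): print(n,c.round(1),s,ray('wrist',c,.056,p).round(4))
cv2.imwrite('pics/w1c.png',cv2.resize(im[0:140,320:390],None,fx=4,fy=4))
E
```

```text
disc [309.  186.4] [297 174  25  26 507] [0.5607 0.019 ]
disc [297.7 220.6] [286 209  25  24 463] [ 0.5583 -0.0364]
disc [287.  255.8] [269 242  36  29 668] [ 0.5572 -0.0965]
disc [276.7 283.3] [260 269  36  30 704] [ 0.5532 -0.1467]
mean [ 0.5573 -0.0652] yaw [0.04234009 0.56009612]
red [347.9 112.3] [336  97  34  35 439] [0.576  0.1307 0.056 ]
red [359.7 115.4] [352 107  17  18 231] [0.5913 0.1308 0.056 ]
green [350.1  74.1] [337  52  36  38 442] [0.5653 0.1735 0.056 ]
green [361.2  65.2] [353  56  18  19 255] [0.5752 0.1863 0.056 ]
blue [353.6  29. ] [339   4  37  41 487] [0.5546 0.2213 0.056 ]
blue [362.5  14.7] [354   5  18  21 297] [0.56  0.238 0.056]
```

View pics/w1c.png

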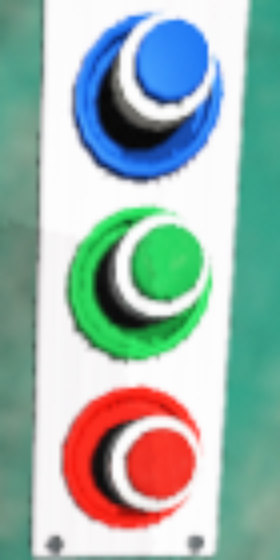

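The arm was still moving when that script read the camera pose, so I'll take the picture again at rest.

```bash
cat > meas.py <<'E'
from h import *
grab_frame('side')
p=camera_params('wrist');im=grab_frame('wrist')
hsv=cv2.cvtColor(im,cv2.COLOR_BGR2HSV);H,S,V=[hsv[...,i] for i in range(3)]
white=(S<50)&(V>170);white[255:]=0
for c,s in blobs(white,300,1500):
    if .7<s[2]/s[3]<1.4 and s[4]>.6*s[2]*s[3]: print('disc',c.round(1),s,ray('wrist',c,.004,p).round(4))
for n,m in dict(red=((H<8)|(H>172))&(S>120)&(V>80),green=(H>45)&(H<80)&(S>130)&(V>60),blue=(H>100)&(H<130)&(S>120)&(V>60),yellow=(H>22)&(H<34)&(S>130)&(V>100)).items():
    for c,s in blobs(m,100,3000):
        if .7<s[2]/s[3]<1.4 and s[4]>.6*s[2]*s[3]: print(n,c.round(1),s,ray('wrist',c,.057,p).round(4))
plan(.575,.2,.2,1.816)
E
python3 meas.py
```

```text
disc [309.9 190. ] [298 178  25  25 501] [0.5621 0.0102 0.004 ]
disc [298.2 224.2] [286 213  25  24 461] [ 0.5586 -0.0457  0.004 ]
red [361.1 119.5] [353 111  17  18 235] [0.5941 0.1228 0.057 ]
green [363.1  69.4] [355  61  18  18 251] [0.5788 0.1789 0.057 ]
green [512.1 295.2] [504 288  18  15 210] [ 0.8787 -0.0584  0.057 ]
blue [364.6  19.1] [356   9  18  21 297] [0.5642 0.231  0.057 ]
t 2.25 pos [0.5194 0.0344 0.339 ] rpy [-3.139e+00 -2.000e-03  1.809e+00] w 0.0855 q [ 0.36  0.31 -0.69  1.7   0.21  1.21 -0.14]
shift [147.5  93.6 139. ] turn [-0.2 -0.1 -0.4]
```

Emit:
send_rows(
  increments=[
    [[22,31,45],[0,0,0],1],
    [[44,62,90],[0,0,0],1],
    [[66,93,135],[0,0,0],1],
    [[66.5,93.4,180],[0,0,0],1],
    [[66.5,93.4,210],[0,0,0],1],
    [[66.5,93.4,229],[0,0,0],0.6],
    [[66.5,93.4,229],[0,0,0],0.6],
    [[66.5,93.4,229],[0,0,0],0.6],
  ],
)

```text
clock: 3.05
position: [0.5957, 0.1179, 0.1131]
tool_rot: [3.141, 0.0, 1.803]
force: [1.2, 0.4, 0.7]
grip_width: 0.068
finger_force: 0.0
```

```bash
python3 - <<'E'
from h import *
plan(.5945,.121,.017,1.816)
cv2.imwrite('pics/w2.png',grab_frame('wrist'))
E
```

```text
t 3.05 pos [0.5957 0.1179 0.1131] rpy [3.141 0.    1.803] w 0.068 q [ 0.09  0.7  -0.58  1.72  0.48  0.86 -0.46]
shift [ 3.3 -0.5 96.1] turn [ 0.   0.  -0.7]
```

View pics/w2.png

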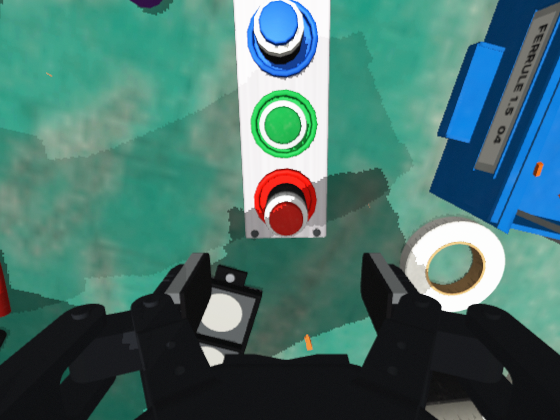

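The red cap at (287,215) is centred between the fingers (midline ~286). Descending to grip.

Emit:
send_rows(
  increments=[
    [[3,-0.5,30],[0,0,0],0.6],
    [[3,-0.5,60],[0,0,0],0.6],
    [[3,-0.5,85],[0,0,0],0.6],
    [[3,-0.5,96],[0,0,0],0.6],
    [[3,-0.5,96],[0,0,0],0.6],
    [[3,-0.5,96],[0,0,0],-1],
    [[3,-0.5,96],[0,0,0],-1],
    [[3,-0.5,96],[0,0,0],-1],
    [[3,-0.5,96],[0,0,0],-1],
    [[3,-0.5,96],[0,0,0],-1],
  ],
  newtons=40,
)

```text
clock: 4.1
position: [0.5946, 0.1216, 0.0174]
tool_rot: [3.14, 0.0, 1.805]
force: [-1.1, -2.3, 12.3]
grip_width: 0.0284
finger_force: 38.6
```

```bash
python3 -c "
from h import *
plan(.5625,.0085,.075,1.51)"
```

```text
t 4.1 pos [0.5946 0.1216 0.0174] rpy [3.14  0.    1.805] w 0.0284 q [ 0.04  0.83 -0.5   1.76  0.58  0.7  -0.54]
shift [-102.6  -57.3  -57.7] turn [ 0.1  0.  16.9]
```

Emit:
send_rows(
  increments=[
    [[0,0,-15],[0,0,0],-1],
    [[0,0,-45],[0,0,0],-1],
    [[0,0,-65],[0,0,0],-1],
    [[-34,-19,-65],[0,0,5.6],-1],
    [[-68,-38,-65],[0,0,11.3],-1],
    [[-102.6,-57.3,-65],[0,0,16.9],-1],
    [[-102.6,-57.3,-60],[0,0,16.9],-1],
    [[-102.6,-57.3,-60],[0,0,16.9],-1],
  ],
)

```text
clock: 4.9
position: [0.562, 0.0077, 0.0768]
tool_rot: [3.141, 0.0, 1.509]
force: [0.1, 0.4, -0.5]
grip_width: 0.0289
finger_force: 39.7
```

```bash
python3 - <<'E'
from h import *
plan(.5625,.0085,.0125,1.51)
cv2.imwrite('pics/s3.png',cv2.resize(grab_frame('scene')[130:330,200:400],None,fx=3,fy=3))
E
```

```text
t 4.9 pos [0.562  0.0077 0.0768] rpy [3.141 0.    1.509] w 0.0289 q [ 0.22  0.67 -0.48  1.87  0.46  0.71 -0.59]
shift [ 0.8  0.4 64.3] turn [ 0.   0.  -0.1]
```

View pics/s3.png

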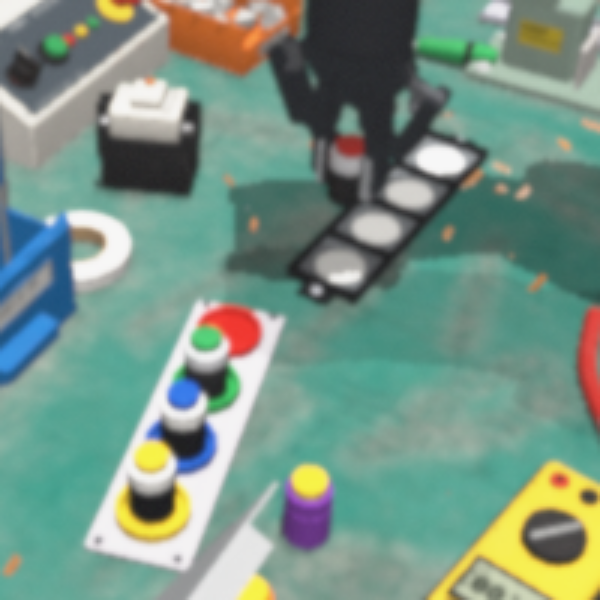

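The red head is held upright at crop (348,165), above the tray and out of its cup. Lowering it and releasing.

Emit:
send_rows(
  increments=[
    [[1,0.5,30],[0,0,0],-1],
    [[1,0.5,50],[0,0,0],-1],
    [[1,0.5,60],[0,0,0],-1],
    [[1,0.5,64],[0,0,0],-1],
    [[1,0.5,64],[0,0,0],-1],
    [[1,0.5,64],[0,0,0],0.2],
    [[1,0.5,64],[0,0,0],0.2],
    [[1,0.5,64],[0,0,0],0.2],
    [[1,0.5,40],[0,0,0],0.2],
    [[1,0.5,-20],[0,0,0],0.6],
  ],
)

```text
clock: 5.95
position: [0.5607, 0.0094, 0.0845]
tool_rot: [-3.137, 0.0, 1.511]
force: [1.2, -0.2, -0.3]
grip_width: 0.0646
finger_force: 0.0
```

```bash
python3 -c "
from h import *
plan(.579,.1765,.11,1.816)"
```

```text
t 5.95 pos [0.5607 0.0094 0.0845] rpy [-3.137  0.     1.511] w 0.0646 q [ 0.23  0.66 -0.49  1.86  0.45  0.73 -0.58]
shift [167.9   8.1 -25.6] turn [ -0.3  -0.  -17.5]
```

Emit:
send_rows(
  increments=[
    [[0,0,-25],[0,0,0],0.6],
    [[40,2,-35],[0,0,-5],0.6],
    [[84,4,-35],[0,0,-10],0.6],
    [[126,6,-35],[0,0,-14],0.6],
    [[168,8,-35],[0,0,-17.5],0.6],
    [[168,8,-25],[0,0,-17.5],0.6],
    [[168,8,-15],[0,0,-17.5],0.6],
    [[168,8,-15],[0,0,-17.5],0.6],
  ],
)

```text
clock: 6.75
position: [0.5801, 0.1753, 0.0996]
tool_rot: [-3.139, 0.001, 1.814]
force: [-0.0, -0.4, -0.1]
grip_width: 0.0686
finger_force: 0.0
```

```bash
python3 - <<'E'
from h import *
plan(.579,.1765,.017,1.816)
im=grab_frame('scene');cv2.imwrite('pics/s4.png',cv2.resize(im[130:330,200:400],None,fx=3,fy=3))
hsv=cv2.cvtColor(im,cv2.COLOR_BGR2HSV);H,S,V=[hsv[...,i] for i in range(3)]
roi=np.zeros(H.shape,bool);roi[180:225,290:360]=1
for c,s in blobs(((H<8)|(H>172))&(S>120)&(V>70)&roi,10,900): print('red',c,s,ray('scene',c,.049))
E
```

```text
t 6.75 pos [0.5801 0.1753 0.0996] rpy [-3.139e+00  1.000e-03  1.814e+00] w 0.0686 q [-0.    0.72 -0.58  1.73  0.5   0.85 -0.56]
shift [ 1.5 -0.6 82.6] turn [-0.1  0.1 -0.1]
red [313.69047619 202.73809524] [310 200   8   7  42] [0.56337174 0.01037298 0.049     ]
```

View pics/s4.png

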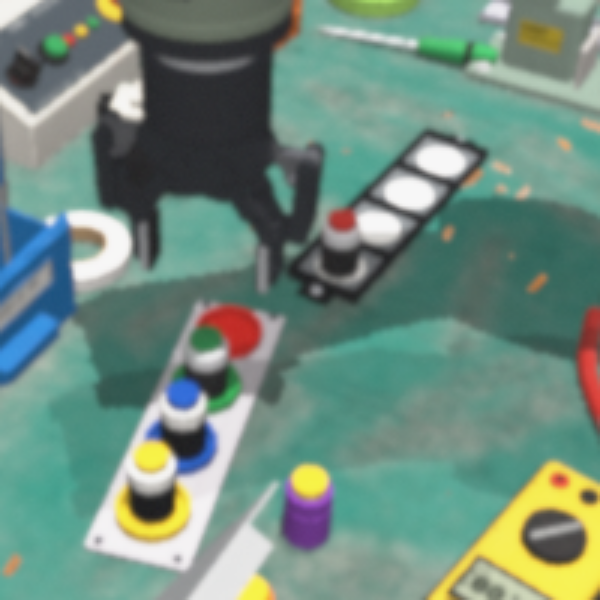

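Red stands upright in the left compartment at (.563,.010). Next is green, the same way.

Emit:
send_rows(
  increments=[
    [[1.5,-0.5,30],[0,0,0],0.6],
    [[1.5,-0.5,60],[0,0,0],0.6],
    [[1.5,-0.5,75],[0,0,0],0.6],
    [[1.5,-0.5,82.5],[0,0,0],0.6],
    [[1.5,-0.5,82.5],[0,0,0],0.6],
    [[1.5,-0.5,82.5],[0,0,0],-1],
    [[1.5,-0.5,82.5],[0,0,0],-1],
    [[1.5,-0.5,82.5],[0,0,0],-1],
    [[1.5,-0.5,82.5],[0,0,0],-1],
    [[1.5,-0.5,82.5],[0,0,0],-1],
  ],
)

```text
clock: 7.8
position: [0.5804, 0.1781, 0.0195]
tool_rot: [3.14, 0.0, 1.815]
force: [-2.5, -1.2, 9.0]
grip_width: 0.0283
finger_force: 38.8
```

```bash
python3 -c "
from h import *
plan(.559,-.047,.075,1.51)"
```

```text
t 7.8 pos [0.5804 0.1781 0.0195] rpy [3.14  0.    1.815] w 0.0283 q [-0.05  0.83 -0.51  1.76  0.58  0.71 -0.63]
shift [-213.2  -75.2  -55.5] turn [ 0.1 -0.  17.5]
```

Emit:
send_rows(
  increments=[
    [[0,0,-15],[0,0,0],-1],
    [[0,0,-55],[0,0,0],-1],
    [[0,0,-95],[0,0,0],-1],
    [[-42,-15,-95],[0,0,3.5],-1],
    [[-84,-30,-95],[0,0,7],-1],
    [[-126,-45,-95],[0,0,10.5],-1],
    [[-168,-60,-95],[0,0,14],-1],
    [[-213,-75,-95],[0,0,17.5],-1],
    [[-213,-75,-75],[0,0,17.5],-1],
    [[-213,-75,-60],[0,0,17.5],-1],
  ],
)

```text
clock: 8.8
position: [0.5588, -0.0482, 0.0788]
tool_rot: [3.14, 0.0, 1.508]
force: [0.3, 0.5, -0.2]
grip_width: 0.0281
finger_force: 39.7
```

```bash
python3 -c "
from h import *
plan(.559,-.047,.0145,1.51)"
```

```text
t 8.8 pos [ 0.5588 -0.0482  0.0788] rpy [3.14  0.    1.508] w 0.0281 q [ 0.33  0.67 -0.49  1.87  0.46  0.71 -0.49]
shift [ 1.2  0.1 64.3] turn [ 0.1  0.  -0.1]
```

Emit:
send_rows(
  increments=[
    [[1,0,30],[0,0,0],-1],
    [[1,0,50],[0,0,0],-1],
    [[1,0,60],[0,0,0],-1],
    [[1,0,64],[0,0,0],-1],
    [[1,0,64],[0,0,0],-1],
    [[1,0,64],[0,0,0],0.2],
    [[1,0,64],[0,0,0],0.2],
    [[1,0,64],[0,0,0],0.2],
    [[1,0,40],[0,0,0],0.2],
    [[1,0,-20],[0,0,0],0.6],
  ],
)

```text
clock: 9.8
position: [0.5569, -0.0457, 0.087]
tool_rot: [-3.137, -0.0, 1.51]
force: [1.5, -0.3, 0.5]
grip_width: 0.0643
finger_force: 0.0
```

```bash
python3 -c "
from h import *
plan(.5645,.229,.1,1.816)"
```

```text
t 9.8 pos [ 0.5569 -0.0457  0.087 ] rpy [-3.137 -0.     1.51 ] w 0.0643 q [ 0.33  0.66 -0.5   1.87  0.45  0.74 -0.49]
shift [274.7  -9.1 -12.9] turn [ -0.3  -0.1 -17.5]
```

Emit:
send_rows(
  increments=[
    [[0,0,-30],[0,0,0],0.6],
    [[46,-1,-35],[0,0,-3],0.6],
    [[92,-3,-35],[0,0,-6],0.6],
    [[138,-5,-35],[0,0,-9],0.6],
    [[184,-6,-35],[0,0,-12],0.6],
    [[230,-8,-35],[0,0,-15],0.6],
    [[274,-9,-35],[0,0,-17.5],0.6],
    [[274,-9,-15],[0,0,-17.5],0.6],
    [[274,-9,0],[0,0,-17.5],0.6],
    [[274,-9,0],[0,0,-17.5],0.6],
  ],
)

```text
clock: 10.8
position: [0.5655, 0.2266, 0.0865]
tool_rot: [-3.138, 0.001, 1.814]
force: [0.4, -1.0, 0.5]
grip_width: 0.0681
finger_force: 0.0
```

```bash
python3 - <<'E'
from h import *
plan(.5645,.229,.017,1.816)
cv2.imwrite('pics/w5.png',grab_frame('wrist'))
im=grab_frame('scene');cv2.imwrite('pics/s5.png',cv2.resize(im[130:330,200:400],None,fx=3,fy=3))
E
```

```text
t 10.8 pos [0.5655 0.2266 0.0865] rpy [-3.138e+00  1.000e-03  1.814e+00] w 0.0681 q [-0.09  0.74 -0.58  1.73  0.52  0.83 -0.66]
shift [ 2.7 -0.2 69.5] turn [-0.2  0.1 -0.1]
```

View pics/w5.png

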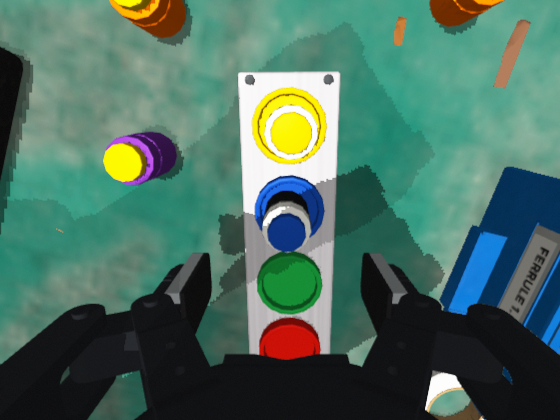

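View pics/s5.png

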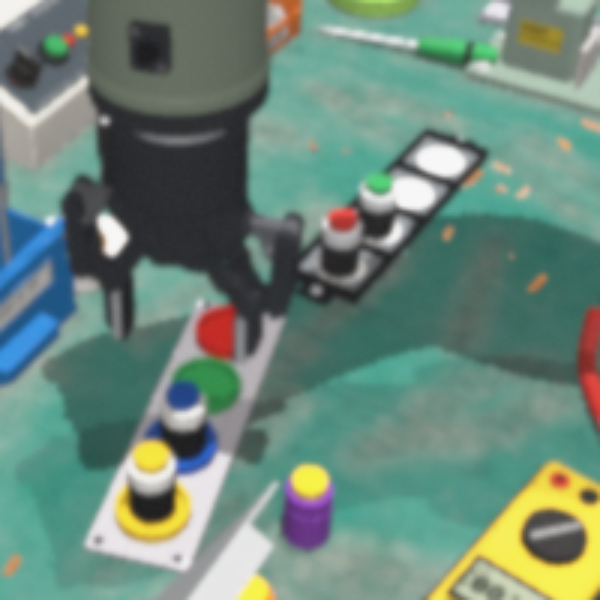

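The wrist view has blue at (288,230), centred between the fingers. In the scene crop, red (343,240) and green (380,205) stand upright in compartments 1 and 2. Gripping blue.

Emit:
send_rows(
  increments=[
    [[2.5,0,25],[0,0,0],0.6],
    [[2.5,0,50],[0,0,0],0.6],
    [[2.5,0,65],[0,0,0],0.6],
    [[2.5,0,70],[0,0,0],0.6],
    [[2.5,0,70],[0,0,0],0.6],
    [[2.5,0,70],[0,0,0],-1],
    [[2.5,0,70],[0,0,0],-1],
    [[2.5,0,70],[0,0,0],-1],
    [[2.5,0,70],[0,0,0],-1],
    [[2.5,0,70],[0,0,0],-1],
  ],
)

```text
clock: 11.9
position: [0.5662, 0.2308, 0.0194]
tool_rot: [3.14, 0.0, 1.815]
force: [-1.8, -2.1, 8.0]
grip_width: 0.0286
finger_force: 38.8
```

```bash
python3 -c "
from h import *
plan(.556,-.1025,.075,1.51)"
```

```text
t 11.9 pos [0.5662 0.2308 0.0194] rpy [3.14  0.    1.815] w 0.0286 q [-0.14  0.83 -0.52  1.75  0.59  0.72 -0.72]
shift [-320.9  -90.5  -55.7] turn [ 0.1 -0.  17.5]
```

Emit:
send_rows(
  increments=[
    [[0,0,-15],[0,0,0],-1],
    [[0,0,-55],[0,0,0],-1],
    [[0,0,-95],[0,0,0],-1],
    [[-46,-13,-95],[0,0,2.5],-1],
    [[-92,-26,-95],[0,0,5],-1],
    [[-138,-39,-95],[0,0,7.5],-1],
    [[-184,-52,-95],[0,0,10],-1],
    [[-230,-65,-95],[0,0,12.5],-1],
    [[-276,-78,-95],[0,0,15],-1],
    [[-321,-90.5,-95],[0,0,17.5],-1],
  ],
)

```text
clock: 12.9
position: [0.5555, -0.1048, 0.1147]
tool_rot: [3.141, 0.0, 1.508]
force: [0.4, -0.6, 0.1]
grip_width: 0.0285
finger_force: 39.7
```

```bash
python3 -c "
from h import *
grab_frame('side');plan(.556,-.1025,.0145,1.51)"
```

```text
t 12.95 pos [ 0.5547 -0.1138  0.1142] rpy [3.141 0.005 1.497] w 0.0284 q [ 0.46  0.63 -0.52  1.84  0.43  0.79 -0.36]
shift [11.9  0.5 99.7] turn [ 0.   0.3 -0.7]
```

Emit:
send_rows(
  increments=[
    [[0,0,10],[0,0,0],-1],
    [[0,0,30],[0,0,0],-1],
    [[0,0,40],[0,0,0],-1],
    [[0,0,40],[0,0,0],-1],
  ],
)

```text
clock: 13.35
position: [0.5551, -0.1016, 0.0726]
tool_rot: [-3.14, -0.001, 1.512]
force: [-0.1, -0.7, -0.1]
grip_width: 0.0285
finger_force: 39.7
```

```bash
python3 -c "
from h import *
plan(.556,-.1025,.0145,1.51)"
```

```text
t 13.35 pos [ 0.5551 -0.1016  0.0726] rpy [-3.140e+00 -1.000e-03  1.512e+00] w 0.0285 q [ 0.43  0.69 -0.49  1.86  0.48  0.72 -0.4 ]
shift [-0.9  1.1 58.1] turn [-0.1 -0.   0.1]
```

Emit:
send_rows(
  increments=[
    [[0,1,25],[0,0,0],-1],
    [[0,1,45],[0,0,0],-1],
    [[0,1,54],[0,0,0],-1],
    [[0,1,59],[0,0,0],-1],
    [[0,1,59],[0,0,0],-1],
    [[0,1,59],[0,0,0],0.2],
    [[0,1,59],[0,0,0],0.2],
    [[0,1,59],[0,0,0],0.2],
    [[0,1,35],[0,0,0],0.2],
    [[0,1,-20],[0,0,0],0.6],
  ],
)

```text
clock: 14.35
position: [0.5549, -0.1025, 0.087]
tool_rot: [-3.137, -0.001, 1.51]
force: [1.4, -1.3, 0.3]
grip_width: 0.0644
finger_force: 0.0
```

```bash
python3 -c "
from h import *
plan(.5535,.283,.1,1.816)"
```

```text
t 14.35 pos [ 0.5549 -0.1025  0.087 ] rpy [-3.137e+00 -1.000e-03  1.510e+00] w 0.0644 q [ 0.44  0.67 -0.51  1.85  0.46  0.75 -0.39]
shift [384.7 -24.7 -12.6] turn [ -0.3  -0.1 -17.5]
```

Emit:
send_rows(
  increments=[
    [[0,0,-35],[0,0,0],0.6],
    [[48,-3,-35],[0,0,-2],0.6],
    [[96,-6,-35],[0,0,-4],0.6],
    [[144,-9,-35],[0,0,-6.5],0.6],
    [[192,-12,-35],[0,0,-9],0.6],
    [[240,-15,-35],[0,0,-11],0.6],
    [[288,-18,-35],[0,0,-13],0.6],
    [[336,-21,-35],[0,0,-15.5],0.6],
    [[384,-25,-35],[0,0,-17.5],0.6],
    [[384,-25,-25],[0,0,-17.5],0.6],
  ],
)

```text
clock: 15.35
position: [0.5536, 0.29, 0.1149]
tool_rot: [3.139, -0.005, 1.824]
force: [-0.1, -2.0, -0.1]
grip_width: 0.0684
finger_force: 0.0
```

Emit:
send_rows(
  increments=[
    [[0,0,15],[0,0,0],0.6],
    [[0,0,15],[0,0,0],0.6],
    [[0,0,15],[0,0,0],0.6],
  ],
)

```text
clock: 15.65
position: [0.5553, 0.2805, 0.0982]
tool_rot: [-3.141, 0.001, 1.814]
force: [0.8, 0.1, 1.8]
grip_width: 0.0686
finger_force: 0.0
```

```bash
python3 - <<'E'
from h import *
plan(.5535,.283,.017,1.816)
w=grab_frame('wrist')[:, 100:460];s=cv2.resize(grab_frame('scene')[145:315,215:385],(420,420))
cv2.imwrite('pics/c6.png',np.hstack([w,s]))
E
```

```text
t 15.65 pos [0.5553 0.2805 0.0982] rpy [-3.141e+00  1.000e-03  1.814e+00] w 0.0686 q [-0.17  0.74 -0.59  1.69  0.51  0.87 -0.74]
shift [ 2.9 -1.1 81.1] turn [-0.   0.  -0.1]
```

View pics/c6.png

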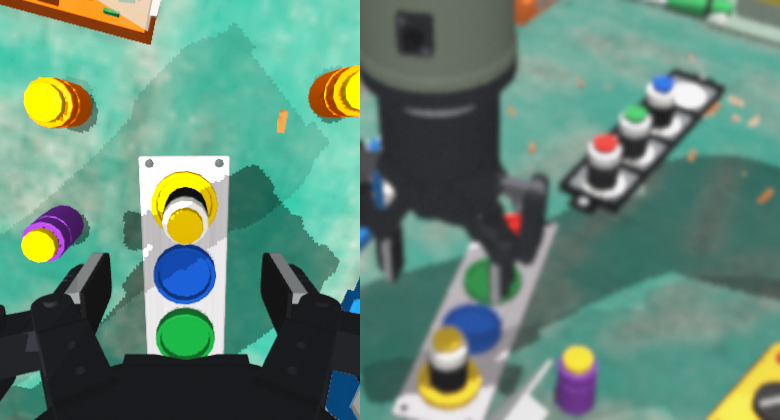

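Red, green and blue stand in compartments 1 to 3. The yellow target in its cup at (186,220) is centred between the fingers, and the purple decoy lies clear of the left finger. Gripping yellow.

Emit:
send_rows(
  increments=[
    [[2.5,-1,25],[0,0,0],0.6],
    [[2.5,-1,55],[0,0,0],0.6],
    [[2.5,-1,75],[0,0,0],0.6],
    [[2.5,-1,81],[0,0,0],0.6],
    [[2.5,-1,81],[0,0,0],0.6],
    [[2.5,-1,81],[0,0,0],-1],
    [[2.5,-1,81],[0,0,0],-1],
    [[2.5,-1,81],[0,0,0],-1],
    [[2.5,-1,81],[0,0,0],-1],
    [[2.5,-1,81],[0,0,0],-1],
  ],
)

```text
clock: 16.75
position: [0.5541, 0.2844, 0.0186]
tool_rot: [3.14, -0.0, 1.815]
force: [-2.5, -2.3, 9.4]
grip_width: 0.0288
finger_force: 38.8
```

```bash
python3 -c "
from h import *
plan(.553,-.1585,.075,1.51)"
```

```text
t 16.75 pos [0.5541 0.2844 0.0186] rpy [ 3.14  -0.     1.815] w 0.0288 q [-0.22  0.85 -0.53  1.72  0.6   0.74 -0.81]
shift [-429.4 -108.2  -56.6] turn [ 0.1 -0.  17.5]
```

Emit:
send_rows(
  increments=[
    [[0,0,-15],[0,0,0],-1],
    [[0,0,-55],[0,0,0],-1],
    [[0,0,-95],[0,0,0],-1],
    [[-46,-12,-95],[0,0,2],-1],
    [[-92,-23,-95],[0,0,4],-1],
    [[-138,-35,-95],[0,0,6],-1],
    [[-184,-46,-95],[0,0,8],-1],
    [[-230,-58,-95],[0,0,10],-1],
    [[-276,-70,-95],[0,0,12],-1],
    [[-310,-78,-95],[0,0,13],-1],
  ],
)

```text
clock: 17.75
position: [0.5527, -0.0388, 0.1136]
tool_rot: [3.141, 0.001, 1.585]
force: [0.7, 0.5, -1.5]
grip_width: 0.0286
finger_force: 39.7
```

Emit:
send_rows(
  increments=[
    [[-40,-10,0],[0,0,2],-1],
    [[-80,-18,0],[0,0,3],-1],
    [[-115,-24,0],[0,0,4.5],-1],
    [[-115,-24,15],[0,0,4.5],-1],
    [[-115,-24,30],[0,0,4.5],-1],
    [[-115,-24,35],[0,0,4.5],-1],
    [[-115,-24,35],[0,0,4.5],-1],
  ],
)

```text
clock: 18.45
position: [0.5308, -0.1494, 0.0768]
tool_rot: [-3.14, -0.001, 1.512]
force: [-0.4, 0.6, -0.2]
grip_width: 0.0283
finger_force: 39.7
```

```bash
python3 -c "
from h import *
plan(.553,-.1585,.014,1.51)"
```

```text
t 18.45 pos [ 0.5308 -0.1494  0.0768] rpy [-3.140e+00 -1.000e-03  1.512e+00] w 0.0283 q [ 0.53  0.67 -0.51  1.89  0.48  0.71 -0.32]
shift [-7.8 22.7 62.8] turn [-0.1 -0.   0.1]
```

Emit:
send_rows(
  increments=[
    [[-8,22.5,0],[0,0,0],-1],
    [[-8,22.5,10],[0,0,0],-1],
    [[-8,22.5,20],[0,0,0],-1],
    [[-8,22.5,20],[0,0,0],-1],
  ],
)

```text
clock: 18.85
position: [0.5519, -0.1594, 0.0562]
tool_rot: [-3.139, -0.001, 1.511]
force: [-0.5, 0.4, -1.3]
grip_width: 0.0289
finger_force: 39.8
```

```bash
python3 -c "
from h import *
plan(.553,-.1585,.014,1.51)"
```

```text
t 18.85 pos [ 0.5519 -0.1594  0.0562] rpy [-3.139e+00 -1.000e-03  1.511e+00] w 0.0289 q [ 0.52  0.73 -0.49  1.84  0.5   0.7  -0.31]
shift [ 0.9  1.2 42.2] turn [-0.1 -0.   0.1]
```

Emit:
send_rows(
  increments=[
    [[1,1,20],[0,0,0],-1],
    [[1,1,35],[0,0,0],-1],
    [[1,1,42.5],[0,0,0],-1],
    [[1,1,42.5],[0,0,0],-1],
    [[1,1,42.5],[0,0,0],0.2],
    [[1,1,42.5],[0,0,0],0.2],
    [[1,1,42.5],[0,0,0],0.2],
    [[1,1,20],[0,0,0],0.2],
    [[1,1,-30],[0,0,0],0.6],
    [[1,1,-80],[0,0,0],0.6],
  ],
)

```text
clock: 19.85
position: [0.5534, -0.159, 0.1388]
tool_rot: [-3.14, -0.001, 1.51]
force: [0.4, -1.0, 0.9]
grip_width: 0.0682
finger_force: 0.0
```

Emit:
send_rows(
  increments=[
    [[0,0,-50],[0,0,0],0.6],
    [[0,0,-100],[0,0,0],0.6],
    [[0,0,-140],[0,0,0],0.6],
    [[40,0,-140],[0,0,0],0.6],
    [[70,0,-140],[0,0,0],0.6],
    [[70,0,-140],[0,0,0],0.6],
    [[70,0,-140],[0,0,0],0.6],
    [[70,0,-140],[0,0,0],0.6],
  ],
)

```text
clock: 20.65
position: [0.5581, -0.0904, 0.2774]
tool_rot: [-3.141, 0.0, 1.509]
force: [0.4, 0.5, -0.7]
grip_width: 0.0683
finger_force: 0.0
```

```bash
python3 - <<'E'
from h import *
im=grab_frame('scene');hsv=cv2.cvtColor(im,cv2.COLOR_BGR2HSV);H,S,V=[hsv[...,i] for i in range(3)]
roi=np.zeros(H.shape,bool);roi[150:225,290:375]=1
for n,m in dict(red=((H<8)|(H>172))&(S>120)&(V>70),green=(H>45)&(H<75)&(S>110)&(V>60),blue=(H>105)&(H<130)&(S>120)&(V>60),yellow=(H>20)&(H<34)&(S>120)&(V>80)).items():
    for c,s in blobs(m&roi,15,900): print(n,c.round(1),s,ray('scene',c,.049).round(4))
print(observe()['position'],observe()['clock'])
cv2.imwrite('pics/f.png',np.hstack([cv2.resize(im[130:330,215:385],(357,420)),cv2.resize(grab_frame('wrist'),(420,315))[:,:].repeat(1,0) if 0 else cv2.resize(grab_frame('wrist')[:,80:500],(420,420))]))
E
```

```text
red [314.1 202.2] [310 199   9   7  48] [0.5636 0.0081 0.049 ]
green [326.4 189.8] [322 187  10   7  49] [ 0.5601 -0.0484  0.049 ]
blue [337.6 178.2] [334 176   8   6  41] [ 0.5574 -0.1048  0.049 ]
yellow [348.  168.1] [345 166   7   6  32] [ 0.5534 -0.1585  0.049 ]
[ 0.55813921 -0.09049459  0.27736007] 20.7
```

View pics/f.png

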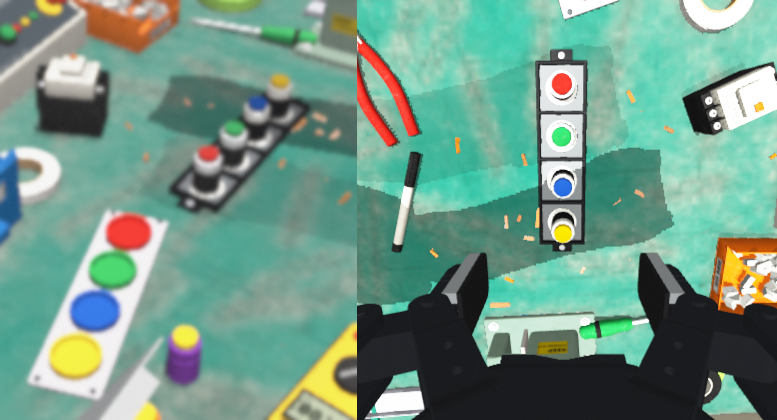

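All four heads stand upright, one per compartment, in the order red, green, blue, yellow from the robot's left (wrist view (562,85), (562,135), (562,185), (562,232)). The contactor is where it was and the gripper is clear.

```bash
python3 -c "
from workcell import *
print(job_done())"
```

```text
the job is handed in; nothing more can be done
None
```

I moved all four button heads into the tray in reverse order (red, green, blue, yellow from the robot's left) and handed the job in at about 21 s; the last pictures showed each one upright and within a few millimetres of its compartment's centre, with the contactor untouched, but the hand-in returned no verdict.

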